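Hold the purge cup under the dispenser and open its foot valve

ROBOT

A 7-joint arm with a two-finger parallel gripper is mounted at the origin on a cart in front of the work surface, level with it; the furniture and walls round the work are solid. World frame = base frame: x ahead of the robot, y to its left, z up, the work surface at z = 0. Lengths are in m, angles in rad, forces in N, time in s.
With the tool pointing down it reaches from about 0.425 to 0.95 m from the base axis. Payload 4.7 kg.
Tool frame: the origin (TCP) lies on the centre line of the jaws, within the pads' length; the fingertips stand robot.nose_length ahead of it and the grasp point (between the pads) lies 8 mm behind it (robot.nose_length is the distance from the TCP to the fingertips, in m); z points along the fingers, x is the direction in which the jaws open and shut, and the axes are right-handed (so a half turn about z gives the same grasp; the last joint's range is limited). The gripper opens to 85 mm and grips with 20 to 120 N. Pads are 22 mm wide; open, the fingers measure 114 mm over their backs; the gripper's body (76 mm by 85 mm) begins 54 mm behind the grasp point. The pads swing forward as they close: fully open they stand 13 mm farther back than shut.
Start: joints at [1.181, 0.469, -0.049, 1.532, 0.024, 1.141, -0.082], TCP at [0.238, -0.632, 0.242] pointing down, gripper open.
Joint ranges: [-2.59, 2.59], [-0.33, 1.99], [-1.39, 1.29], [0.1, 2.45], [-1.04, 4.18], [0.21, 1.99], [-2.66, 2.66]. Speed limits (rad/s): [2.57, 2.57, 3.14, 3.14, 3.14, 3.14, 3.14].

INTERFACE

Orientations are given as [roll, pitch, yaw] about the fixed x, y, z axes, in that order (R = Rz(yaw) Ry(pitch) Rx(roll)).
In Python, from plant import robot gives the robot as it stands. Calls block until the motion is done:
- robot.goto(position, orientation): joint-space move of the TCP to a pose.
- robot.move_straight(position, vel=0.15, attitude=None, contact_N=None): straight line of the TCP; attitude=None keeps the orientation; vel is the mean speed in m/s. With contact_N (N) it stops when the force on the tool has changed by that much, and returns True; else False.
- robot.move_joints(angles): joint-space move.
- robot.grip(opening, strength=None): opening from 0.0 (shut) to 1.0 (fully open); strength is the grip in N (None keeps the last); returns when the fingers have stopped.
- robot.sleep(seconds).
- robot.inverse_kinematics(position, orientation): joint angles nearest the present ones, or None.
- robot.sense(): the state.
- robot.grab_frame(name): name is "side" or "top" or "wrist"; returns a dict with "image" (480x640x3 uint8, red, green, blue), "range_z" (480x640 float32, m along the optical axis (not along the pixel's ray), 0 where there is no reading), "fx", "fy", "cx", "cy" (pixels), "R" (3x3) and "t" (3): a world point X has camera coordinates R X + t. Camera axes: x right, y down, z forward; pixel columns grow to the right and rows downward; lengths in m; the calibration is good to about 2 mm. A picture is of the moment at which its call begins.
A pose or a line that the arm cannot do raises robot.IKError and nothing moves.
- robot.close_job(): hands the job in, once; it reports no verdict.
The state is a dict: "t": time; "joint_pos": joint angles; "joint_velocities": joint speeds; "effort": joint torques, N m; "tcp_pos": TCP position; "tcp_rot": TCP orientation; "wrist_force": force on the tool from outside, world axes, zero at the start; "torque": the same for the moment, N m; "opening": opening from 0.0 (shut) to 1.0 (fully open).
Only numpy, scipy, OpenCV 4.12 (cv2) and the standard library are available. Lean on these libraries where they do the work, as an engineer would, in place of code of your own. Each camera call takes 0.05 s, during which the arm holds its last target. There are 200 camera calls.

TASK

Get the dispenser ready to be purged: first swing its spout round to the front until it clicks home in its catch. Then pick up the square metal purge cup from the worktop, find the end with the deep bore (the other end has only a shallow recess), turn that end up and, from below, bring the cup over the spout's tip until the floor of the bore gently pushes the spring foot valve at least halfway in. Finish while still holding the cup there, upright, gripped and pressing, with the spout still in its catch and the other things on the worktop left where they are.

Things in the scene. Friction and masses are not known exactly. Their poses are not given: they have to be found in the camera images.
- dispenser: White bench dispenser, fixed; housing 150 x 150 mm, 235 mm high, its front 45 mm before the origin; in front a drip tray 22 mm high, 132 mm wide, reaching 205 mm from the origin. Origin on the worktop, below the vertical swivel axis of the spout; its -x axis points out of the front over the drip tray, its y axis to the left seen from the robot.
- spout (a joint): Swivel angle of the spout (rad): 0 = along the dispenser's -x axis, in its catch, at an end stop; grows as it swings to the dispenser's +y side (direction from the axis: (-cos q, sin q) in the dispenser's frame). A spring ball catch is overrun between 0.25 and 0.1 rad (2 to 4 N sideways at the sleeve); then it rests between 0 and 0.03. Friction holds it where it is left.
- spout_grip (a point): Middle of the black grip sleeve (18 mm diameter, 36 mm long) on the horizontal spout tube: on the tube's centre line, 265 mm above the worktop, 118 mm from the swivel axis, nothing above it. Its x axis points back to the swivel axis, z up. The 14 mm steel tube goes on to 160 mm from the axis, then bends straight down as a 12 mm tube to the foot valve.
- foot_valve (a joint): Travel of the foot valve (m): 0 = out (shut), 0.008 = fully pushed up into the tube. Spring force 1.5 N at the start, 3.9 N at full travel, then a hard stop.
- valve_tip (a point): Centre of the flat underside of the foot valve at the lower end of the spout, 160 mm from the swivel axis, 140 mm above the worktop when shut; it moves up with the valve. The valve is a black bell of 16 mm diameter, pushed straight up from below against its spring. z points up.
- purge_cup: Square plain metal cup, 40 x 40 mm across, 64 mm long, 0.13 to 0.24 kg, lying on a flat. Its long axis is its x axis. The +x end is the mouth: a round bore, 28 mm diameter, 46 mm deep. The -x end looks alike but has only a recess, 28 mm diameter, 6 mm deep; 12 mm of metal lies between. Origin in the middle of the lower flat (20 mm below the long axis, halfway along); z up as it lies.
- cup_mouth (a point): Centre of the mouth of the purge cup's deep bore, on its long axis in the +x end face; same axes as purge_cup.
- vial_a: Small medicine bottle, 29 mm diameter, 55 mm high, a bystander; origin at the centre of its base.
- vial_b: Small medicine bottle, 29 mm diameter, 55 mm high, a bystander; origin at the centre of its base.
- vial_d: Small medicine bottle, 29 mm diameter, 55 mm high, a bystander; origin at the centre of its base.
- carton: Printed medicine carton, 51 x 116 x 78 mm high, a bystander; origin at the centre of its base.
- marker: Black marker pen, 135 mm long, 16 mm thick, lying, a bystander; origin at the centre of its underside.
- tape: Roll of brown packing tape lying flat, 96 mm diameter, 24 mm high, a bystander; origin at the centre of its underside.
- pen: White pen with a blue cap, 142 mm long, 12 mm thick, lying, a bystander; origin at the centre of its underside.
Not all that is in view belongs to the job. What is shaped like the purge_cup but orange, pink or yellow is not meant.

How it is judged:
On the way, in this order (a step that is already met when the one before it is completed fails the run):
1. the spout is home in its catch (value of joint spout below 0.06 rad), for 0.2 s.
2. the cup is held clear of the worktop with its deep bore up (height (world z) of cup_mouth above 0.085 m and angle between purge_cup's own x axis and vertical below 0.35 rad and contact force between the fingers and purge_cup above 1 N), for 0.2 s.
At the end, for the whole second after the job is handed in: The spout is in its catch (joint below 0.06 rad); the cup is held in the fingers, at rest, its deep bore up (within 0.25 rad of vertical), the valve tip more than 35 mm below the mouth inside the bore, the bore's floor pressing the foot valve in by more than 3.5 mm with less than 20 N (value of joint spout below 0.06 rad and value of joint foot_valve above 0.0035 m and x of valve_tip in the frame of cup_mouth between -0.05 and -0.035 m and z of valve_tip in the frame of cup_mouth between -0.012 and 0.012 m and y of valve_tip in the frame of cup_mouth between -0.012 and 0.012 m and angle between purge_cup's own x axis and vertical below 0.25 rad and height (world z) of cup_mouth above 0.16 m and contact force between the fingers and purge_cup above 1 N and contact force between purge_cup and dispenser between 0.8 and 20 N and linear speed of purge_cup below 0.02 m/s); the arm keeps its last pose, push and grip.
It fails at once if the cup is rammed against the dispenser (over 25 N) (contact force between purge_cup and dispenser above 25 N).
It fails at once if a bystander is moved more than 3 cm (distance of any of vial_a, vial_b, vial_d, carton, marker, tape, pen from where it was at the start of the episode above 0.03 m).
It also fails if it takes over 72 s, if anything falls off the work surface, if the arm or the gripper's body presses on something with over 40 N, if the wrist force passes 120 N, or if a joint passes its speed limit or range.

## Working session

There is one attempt and no reset: what is moved stays moved. The work goes in short steps, each a Python script; the robot and the scene stay as the last script left them, time stands still between calls to the robot, and variables do not carry over. Pictures are saved under pics/ and viewed, about 8 in all and at most 12, crops included, and the job is handed in when it is done.

```bash
mkdir -p pics; ls; python3 - <<'E'
from plant import robot
import cv2,numpy as np
s=robot.sense();print(s, robot.nose_length)
for n in ("top","side"):
    f=robot.grab_frame(n);cv2.imwrite(f"pics/{n}0.png",f["image"][:,:,::-1]);np.savez(f"pics/{n}0.npz",**f)
    print(n,f["fx"],f["cx"],f["cy"],f["R"].round(3).tolist(),np.round(-f["R"].T@f["t"],3))
E
```

```text
pics
{'t': 0.0, 'joint_pos': array([ 1.18108602,  0.46946354, -0.04859786,  1.53368115,  0.02411992,
        1.14100887, -0.08229169]), 'joint_velocities': array([-0.00046957, -0.00191283, -0.00021509,  0.00014713,  0.00022713,
       -0.00099574,  0.00012993]), 'effort': array([ 4.47978837e-04, -5.10309720e+01, -4.72178240e-02, -2.37718517e+01,
        1.04711109e-02,  7.50081846e-03,  2.48033636e-06]), 'tcp_pos': array([ 0.23810663, -0.63101076,  0.24125193]), 'tcp_rot': array([ 3.14150332e+00,  1.97246589e-03, -1.20993552e+00]), 'wrist_force': array([-0.59699614,  0.7224958 , -0.09911711]), 'torque': array([-0.0007968 , -0.01650299,  0.03425689]), 'opening': 1.0035719560130005} 0.011
top 612.3908326915883 330.0252107004474 233.24027674443457 [[0.024, -1.0, 0.009], [-0.982, -0.025, -0.185], [0.185, -0.004, -0.983]] [ 0.236 -0.146  1.747]
side 477.38739078469916 311.6648079943427 244.47008740322323 [[0.999, -0.031, 0.015], [-0.011, -0.688, -0.726], [0.033, 0.725, -0.688]] [ 0.513 -0.833  0.825]
```

View pics/top0.png

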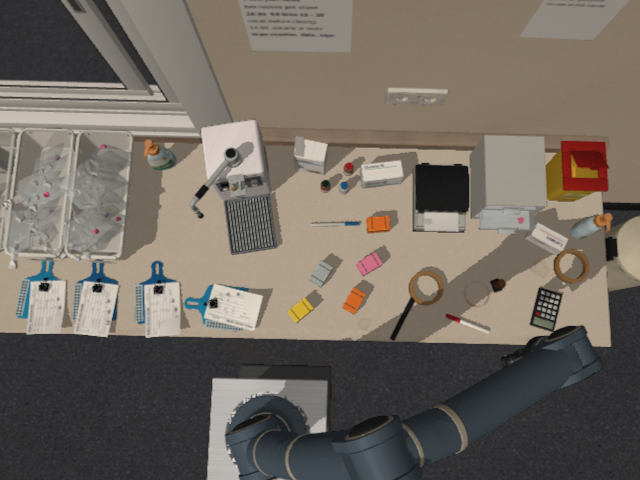

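View pics/side0.png

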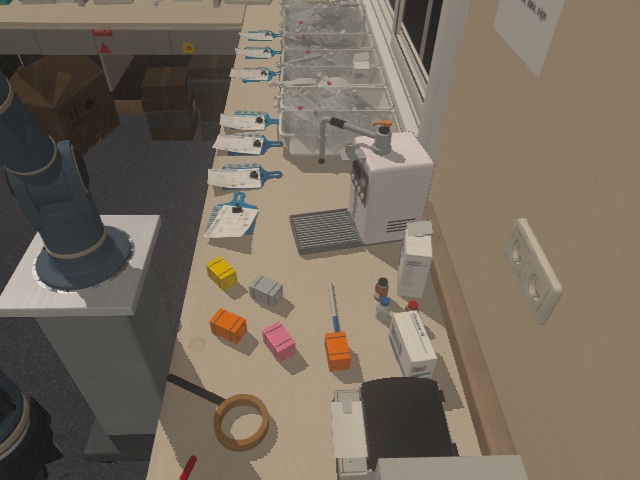

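The top view shows the grey cup at about (320,272), the swivel at (231,157), the sleeve at (203,190) and the spout tip at about (197,212). In the side view the cup is at (266,291), the sleeve at (345,125) and the tip at (322,160). Next I'll measure them.

```bash
cat > h.py <<'E'
import numpy as np,cv2
def cloud(f):
    z=f["range_z"];v,u=np.mgrid[:480,:640]
    c=np.stack([(u-f["cx"])/f["fx"]*z,(v-f["cy"])/f["fy"]*z,z],-1)
    P=(c-f["t"])@f["R"]; P[z==0]=np.nan
    return P
def ray(f,u,v):
    d=f["R"].T@np.array([(u-f["cx"])/f["fx"],(v-f["cy"])/f["fy"],1]);return -f["R"].T@f["t"],d/np.linalg.norm(d)
def tri(f1,p1,f2,p2):
    o1,d1=ray(f1,*p1);o2,d2=ray(f2,*p2)
    s=np.linalg.lstsq(np.stack([d1,-d2],1),o2-o1,rcond=None)[0]
    a=o1+s[0]*d1;b=o2+s[1]*d2
    return (a+b)/2,np.linalg.norm(a-b)
def proj(f,X):
    c=f["R"]@np.asarray(X)+f["t"];return c[0]/c[2]*f["fx"]+f["cx"],c[1]/c[2]*f["fy"]+f["cy"]
E
python3 - <<'E'
from h import *
np.set_printoptions(precision=4,suppress=True)
for n,box in (("top",(300,340,255,290)),("side",(245,290,270,310))):
    f=np.load(f"pics/{n}0.npz");P=cloud(f);u0,u1,v0,v1=box
    Q=P[v0:v1,u0:u1].reshape(-1,3);T=Q[np.abs(Q[:,2]-.04)<.006]
    r=cv2.minAreaRect((T[:,:2]*1000).astype(np.float32));print(n,"cup top",len(T),T.mean(0),r, T[:,2].std())
    # dispenser/spout high things
    R=P.reshape(-1,3);m=(np.abs(R[:,2]-.268)<.012)&(R[:,0]>.3)&(R[:,0]<1)&(abs(R[:,1]-.2)<.35);S=R[m]
    print("spout-height pts",len(S),S.min(0),S.max(0))
    m=(np.abs(R[:,2]-.235)<.006)&(R[:,0]>.3)&(R[:,0]<1)&(abs(R[:,1]-.2)<.35);S=R[m]
    r=cv2.minAreaRect((S[:,:2]*1000).astype(np.float32));print("housing",len(S),r,cv2.boxPoints(r).tolist())
    m=(np.abs(R[:,2]-.022)<.006)&(R[:,0]>.3)&(R[:,0]<1)&(abs(R[:,1])<.15);S=R[m]
f=np.load("pics/top0.npz");g=np.load("pics/side0.npz")
P=cloud(f)
for p in ((231,157),(217,173),(203,190),(195,205),(197,212),(228,197),(265,190),(230,252),(275,248)):print(p,P[p[1],p[0]])
a=cv2.resize(f["image"][110:310,150:400],None,fx=3.2,fy=3,interpolation=cv2.INTER_CUBIC)
b=cv2.resize(g["image"][100:320,220:440],None,fx=3,fy=2.7)
cv2.imwrite("pics/c1.png",a[:,:,::-1])
E
```

```text
top cup top 262 [ 0.4435 -0.1309  0.0403] ((443.2392272949219, -131.19528198242188), (40.08919143676758, 63.882408142089844), 59.08950424194336) 0.002988501923954406
spout-height pts 1159 [ 0.5711 -0.1493  0.256 ] [0.9288 0.4061 0.28  ]
housing 3016 ((732.2744140625, 147.35169982910156), (556.7105102539062, 331.58612060546875), 82.7686538696289) [[532.7617797851562, -107.92013549804688], [861.7105102539062, -149.65887451171875], [931.7870483398438, 402.62353515625], [602.8383178710938, 444.3622741699219]]
side cup top 451 [ 0.4443 -0.1359  0.0408] ((444.310302734375, -134.20005798339844), (41.659828186035156, 64.69564819335938), 58.73934555053711) 0.001997598662263017
spout-height pts 1397 [ 0.5753 -0.15    0.256 ] [0.8627 0.2162 0.2799]
housing 2605 ((734.6777954101562, 22.556838989257812), (285.42303466796875, 368.58319091796875), 6.045654296875) [[573.3502807617188, 190.79295349121094], [612.1697387695312, -175.7402801513672], [896.0053100585938, -145.6792755126953], [857.1858520507812, 220.8539581298828]]
(231, 157) [0.6968 0.0978 0.2872]
(217, 173) [0.6579 0.132  0.2766]
(203, 190) [0.6142 0.1646 0.2738]
(195, 205) [ 0.6393  0.2435 -0.0029]
(197, 212) [0.5713 0.1892 0.213 ]
(228, 197) [0.6549 0.1408 0.0421]
(265, 190) [0.6735 0.0341 0.0605]
(230, 252) [0.5001 0.1308 0.0151]
(275, 248) [0.5149 0.0028 0.0153]
```

View pics/c1.png

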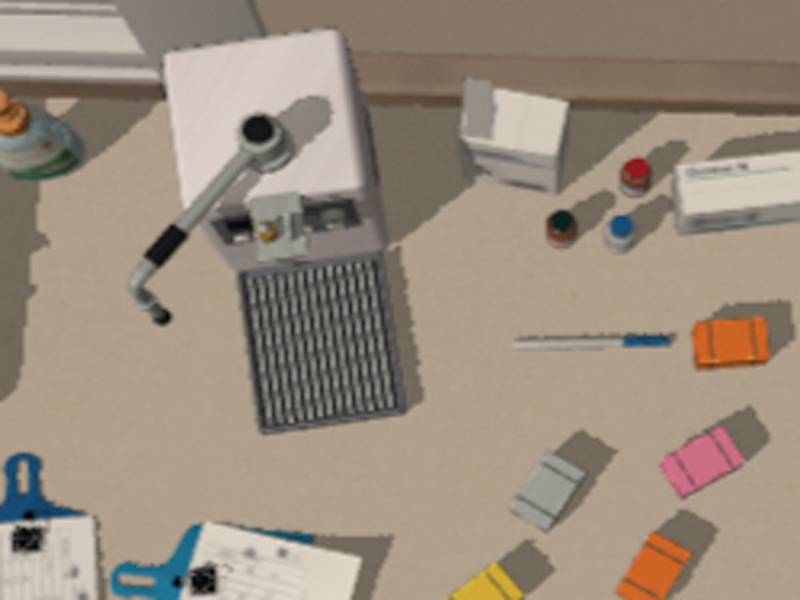

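The crop gives the swivel cap at about (231,153) in top-image pixels, the sleeve at (202,192), the valve bell at (201,216), and the tray to the right of the spout. Next I'll fit the dispenser pose and check IK.

```bash
python3 - <<'E'
from h import *
from plant import robot
np.set_printoptions(precision=4,suppress=True)
f=np.load("pics/top0.npz");g=np.load("pics/side0.npz")
for n,F in (("top",f),("side",g)):
    R=cloud(F).reshape(-1,3);I=F["image"].reshape(-1,3).astype(int)
    m=(np.abs(R[:,2]-.235)<.006)&(abs(R[:,0]-.73)<.12)&(R[:,1]>-.02)&(R[:,1]<.25);S=R[m]
    r=cv2.minAreaRect((S[:,:2]*1000).astype(np.float32));print(n,"housing",r)
    m=(np.abs(R[:,2]-.018)<.010)&(R[:,0]>.45)&(R[:,0]<.66)&(R[:,1]>-.03)&(R[:,1]<.17);S=R[m];
    r=cv2.minAreaRect((S[:,:2]*1000).astype(np.float32));print(n,"tray",r,cv2.boxPoints(r).round().tolist())
    m=(np.abs(R[:,2]-.265)<.014)&(R[:,0]>.53)&(R[:,0]<.72)&(R[:,1]>.06)&(R[:,1]<.3)&(I.max(1)<75);S=R[m]
    print(n,"sleeve dark",len(S),S.mean(0),S.min(0),S.max(0))
    m=(np.abs(R[:,2]-.27)<.012)&(R[:,0]>.53)&(R[:,0]<.75)&(R[:,1]>.06)&(R[:,1]<.3);S=R[m]
    l=cv2.fitLine(S[:,:2].astype(np.float32),cv2.DIST_L2,0,.01,.01).ravel();print("line",len(S),l,S.max(0),S.min(0))
print(tri(f,(201.6,192),g,(345,125)),"sleeve");print(tri(f,(200.6,215.7),g,(322,160)),"tip");print(tri(f,(230.6,153.3),g,(383,130)),"cap")
E
```

```text
top housing ((722.3201904296875, 115.4461441040039), (229.90821838378906, 175.97056579589844), 10.09288501739502)
top tray ((555.318115234375, 69.65460968017578), (208.6586151123047, 198.79554748535156), 0.028234383091330528) [[451.0, 169.0], [451.0, -30.0], [660.0, -30.0], [660.0, 169.0]]
top sleeve dark 92 [0.6178 0.1613 0.2724] [0.5741 0.0824 0.258 ] [0.7012 0.1876 0.2787]
line 436 [ 0.7587 -0.6515  0.6406  0.1401] [0.7231 0.1973 0.2818] [0.5711 0.0731 0.2582]
side housing ((725.5894165039062, 107.06320190429688), (232.6273956298828, 171.26312255859375), 13.116458892822266)
side tray ((586.8412475585938, 74.5183334350586), (164.7823944091797, 138.1009979248047), 10.862173080444336) [[493.0, 127.0], [519.0, -9.0], [681.0, 22.0], [655.0, 158.0]]
side sleeve dark 102 [0.6107 0.1618 0.2706] [0.5955 0.1495 0.2609] [0.627  0.178  0.2773]
line 572 [ 0.767  -0.6417  0.6542  0.1235] [0.7251 0.1916 0.2818] [0.5753 0.0666 0.2581]
(array([0.6229, 0.1725, 0.2549]), np.float64(0.01765318552747577)) sleeve
(array([0.5789, 0.194 , 0.1455]), np.float64(0.005279759212669462)) tip
(array([0.7072, 0.0995, 0.2858]), np.float64(0.0008220536909051873)) cap
```

Both estimates put the swivel axis at about (0.707, 0.0985) with yaw about 0.19. The sleeve radius comes out at 115 mm against 118 mm stated, the tip radius at 160 mm, and q at about 0.8. I'll check reach before moving.

```bash
cat >> h.py <<'E'
from scipy.spatial.transform import Rotation as Ro
AX=np.array([.707,.0985]);YAW=.19
def arm(q,r,z): a=q-YAW; return np.array([*(AX+r*np.array([-np.cos(a),np.sin(a)])),z])
def rpy(xa,za):
    "tool axes x,z -> rpy"
    return Ro.from_matrix(np.stack([xa,np.cross(za,xa),za],1)).as_euler("xyz")
E
python3 - <<'E'
from h import *
from plant import robot
for q in (.8,.4,0): print(q,robot.inverse_kinematics(arm(q,.118,.254),[np.pi,0,-np.pi/2-q+YAW]))
tip=arm(0,.16,0)
for el in (0,-20,-35,-50):      # tool elevation
  out=[]
  for h in range(-180,180,15):
    e=np.radians(el);a=np.radians(h)
    za=np.array([np.cos(e)*np.cos(a),np.cos(e)*np.sin(a),np.sin(e)]);ok=[]
    for s in (1,-1):
      xa=s*np.array([-np.sin(a),np.cos(a),0])
      ok.append(all(robot.inverse_kinematics([tip[0],tip[1],z]+.008*za,rpy(xa,za)) is not None for z in (.08,.165)))
    if any(ok): out.append((h,ok))
  print(el,out)
# pickup
c=np.array([.444,-.133,.022])
for tau in (0,-20,-35,-50):
  for name,m in (("L",np.array([-.857,.515,0])),("R",np.array([.857,-.515,0]))):
    t=np.radians(tau);za=-np.cos(t)*np.array([0,0,1])+np.sin(t)*m
    xs=np.cross(m,[0,0,1])
    print(tau,name,[robot.inverse_kinematics(c+.008*za,rpy(s*xs,za)) is not None for s in (1,-1)])
E
```

```text
0.8 [-0.84290476  0.45580209  0.72091362  1.65926714 -0.32399422  1.14975793
 -2.21931298]
0.4 [ 0.24314742  0.43079015 -0.7026424   1.66525231  0.29930848  1.15605234
 -2.31718902]
0 [ 0.29091904  0.40440539 -0.6523326   1.68645317  0.26587188  1.14100376
 -1.81511458]
0 [(-135, [True, False]), (-120, [True, True]), (-105, [True, True]), (-90, [True, True]), (-75, [True, True]), (-60, [True, True]), (-45, [True, True]), (-30, [True, True]), (45, [True, True]), (75, [True, True]), (90, [True, True]), (105, [True, True]), (120, [True, True]), (135, [True, True]), (150, [False, True])]
-20 [(-135, [True, True]), (-120, [True, True]), (-105, [True, True]), (-90, [True, True]), (-75, [True, True]), (-60, [True, True]), (-45, [True, True]), (-30, [True, True]), (45, [True, True]), (75, [True, True]), (90, [True, True]), (105, [True, True]), (120, [True, True]), (135, [True, True]), (150, [True, True])]
-35 [(-180, [True, True]), (-165, [True, True]), (-150, [True, True]), (-135, [True, True]), (-120, [True, True]), (-105, [True, True]), (-90, [True, True]), (-75, [True, True]), (-60, [Tru
[... 157 characters left out ...]
150, [True, True]), (165, [True, True])]
-50 [(-180, [True, True]), (-165, [True, True]), (-150, [True, True]), (-135, [True, True]), (-120, [True, True]), (-105, [True, True]), (-90, [True, True]), (-75, [True, True]), (-60, [True, True]), (-45, [True, True]), (-30, [True, True]), (-15, [True, True]), (0, [True, True]), (15, [True, True]), (30, [True, False]), (45, [True, True]), (60, [True, True]), (75, [True, True]), (90, [True, True]), (105, [True, True]), (120, [True, True]), (135, [True, True]), (150, [True, True]), (165, [True, True])]
0 L [True, True]
0 R [True, True]
-20 L [True, True]
-20 R [True, True]
-35 L [False, False]
-35 R [True, True]
-50 L [False, False]
-50 R [True, True]
```

```bash
python3 - <<'E'
from h import *
from plant import robot
np.set_printoptions(precision=3,suppress=True)
y=lambda q:[np.pi,0,np.pi/2-q+YAW]
p=robot.sense()["tcp_pos"];robot.move_straight([p[0],p[1],.42],vel=.25)
robot.grip(.5)
robot.goto(arm(.8,.118,.36),y(.8)); print(robot.sense()["joint_pos"],robot.sense()["t"])
hit=robot.move_straight(arm(.8,.118,.254),vel=.1,contact_N=5)
s=robot.sense();print("down",hit,s["tcp_pos"],s["wrist_force"],s["t"])
f=robot.grab_frame("side");cv2.imwrite("pics/s1.png",cv2.resize(f["image"][60:260,230:450],None,fx=3,fy=3)[:,:,::-1])
E
```

```text
[ 0.371  0.528 -1.086  1.436  0.466  1.454  0.249] 4.5417
down False [0.611 0.166 0.255] [ 0.21  -0.494  0.611] 5.75
```

View pics/s1.png

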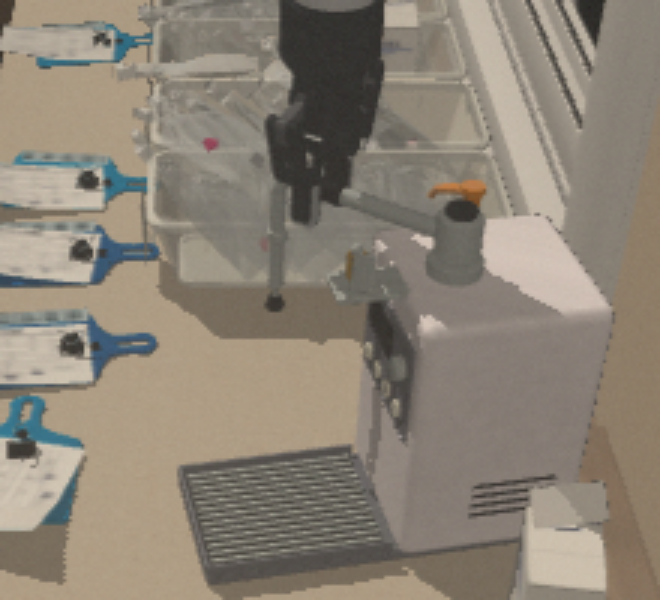

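The jaws straddle the sleeve at about (310,195) in the crop with no contact force. Now the swing.

```bash
python3 - <<'E'
from h import *
from plant import robot
np.set_printoptions(precision=3,suppress=True)
y=lambda q:[np.pi,0,np.pi/2-q+YAW]
for q in np.arange(.7,-.01,-.1):
    robot.move_straight(arm(q,.118,.254),vel=.07,attitude=y(q));print(round(q,2),robot.sense()["wrist_force"])
for q in np.arange(-.03,-.19,-.03):
    h=robot.move_straight(arm(q,.118,.254),vel=.03,attitude=y(q));w=robot.sense()["wrist_force"];print(round(q,2),w)
    if np.linalg.norm(w[:2])>9:break
robot.move_straight(arm(-.03,.118,.254),vel=.06,attitude=y(-.03));print(robot.sense()["wrist_force"])
p=arm(-.03,.118,.254);robot.move_straight([p[0],p[1],.36],vel=.15);print(robot.sense()["t"])
# wrist look at spout & then cup
f=robot.grab_frame("wrist");np.savez("pics/w1.npz",**f);print(f["fx"],f["R"],-f["R"].T@f["t"])
f=robot.grab_frame("side");np.savez("pics/side1.npz",**f);cv2.imwrite("pics/s2.png",cv2.resize(f["image"][60:260,230:450],None,fx=3,fy=3)[:,:,::-1])
E
```

```text
0.7 [-0.221 -0.346  0.287]
0.6 [-0.439 -0.045  0.994]
0.5 [-0.287 -0.386 -0.231]
0.4 [-0.356 -0.499 -0.232]
0.3 [-0.236  0.324 -0.497]
0.2 [ 0.412  0.587 -0.03 ]
0.1 [ 0.316 -0.189  0.014]
0.0 [-0.939  0.313 -0.038]
-0.03 [-0.031  0.371 -0.123]
-0.06 [-0.152  0.896 -0.876]
-0.09 [-0.163 -0.909 -0.608]
-0.12 [-0.43   4.264  0.748]
-0.15 [ 0.167 12.277 -3.58 ]
[-0.562  0.115 -0.947]
10.9083
330.7841586260574 [[-0.217  0.976 -0.   ]
 [ 0.93   0.207  0.304]
 [ 0.297  0.066 -0.953]] [0.515 0.055 0.491]
```

View pics/s2.png

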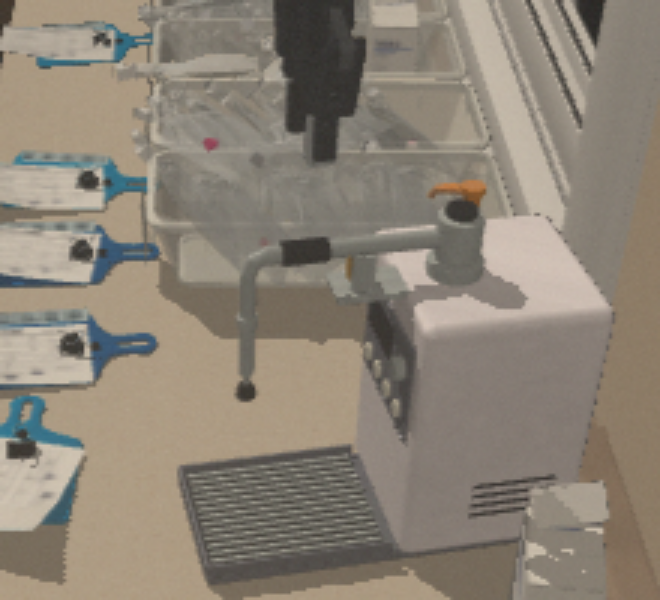

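The spout is in line with the tray, with the bell at crop (245,390), which is side px (312,190). Next I'll check the tip by triangulation and look at the cup's end with the wrist camera.

```bash
python3 - <<'E'
from h import *
from plant import robot
np.set_printoptions(precision=3,suppress=True)
g=np.load("pics/side1.npz");w=np.load("pics/w1.npz")
print("pred tip side px",proj(g,arm(0,.16,.148)),"sleeve",proj(g,arm(0,.118,.265)),"wrist sleeve/bend",proj(w,arm(0,.118,.274)),proj(w,arm(0,.16,.148)))
# wrist cam in tool frame
s=robot.sense();T=Ro.from_euler("xyz",s["tcp_rot"]).as_matrix()
Rc=w["R"]@T; pc=T.T@(-w["R"].T@w["t"]-s["tcp_pos"]);print("cam in tool",pc,Rc)
c=np.array([.4435,-.133,.02]);m=np.array([.857,-.515,0])
best=[]
for nm,mm in (("R",m),("L",-m)):
  for el in (35,45,55):
    for dist in (.16,.2,.25):
      for roll in np.radians(np.arange(0,360,15)):
        e=np.radians(el);cp=c+mm*.03+dist*(np.cos(e)*mm+np.sin(e)*np.array([0,0,1]))
        z=(c+mm*.03-cp)/dist;x=np.cross(z,[0,0,1]);x/=np.linalg.norm(x);yv=np.cross(z,x)
        x2=np.cos(roll)*x+np.sin(roll)*yv;M=np.stack([x2,np.cross(z,x2),z])  # world->cam
        Tt=M.T@Rc; tp=cp-Tt@pc
        if tp[2]<.12 and tp[2]-.0<.12: continue
        j=robot.inverse_kinematics(tp,Ro.from_matrix(Tt).as_euler("xyz"))
        if j is not None: best.append((np.abs(j-s["joint_pos"]).max(),nm,el,dist,np.degrees(roll).round(),tp,Ro.from_matrix(Tt).as_euler("xyz"),j))
best.sort(key=lambda b:b[0])
for b in [b for b in best if b[1]=="R"][:4]+[b for b in best if b[1]=="L"][:3]:print(*b)
cv2.imwrite("pics/w1.png",w["image"][:,:,::-1])
E
```

```text
pred tip side px (np.float64(311.0816585555663), np.float64(189.39516704241726)) sleeve (np.float64(330.51080841399965), np.float64(144.10993279758804)) wrist sleeve/bend (np.float64(323.4637504078874), np.float64(256.944528798143)) (np.float64(322.7294601293823), np.float64(176.22411253714876))
cam in tool [-0.    -0.078 -0.132] [[ 1.     0.001  0.   ]
 [-0.001  0.952 -0.306]
 [-0.001  0.306  0.952]]
2.2108194719459746 R 55 0.25 165.0 [ 0.491 -0.172  0.121] [ 2.859  0.149 -1.895] [-0.178  0.597  0.72   1.865 -0.507  1.19  -1.081]
2.415804887052567 R 55 0.25 180.0 [ 0.495 -0.164  0.122] [ 2.842  0.    -2.111] [-0.347  0.672  0.915  1.865 -0.554  1.225 -1.286]
2.589777224043832 R 55 0.25 195.0 [ 0.5   -0.157  0.121] [ 2.858 -0.149 -2.327] [-0.483  0.801  1.109  1.846 -0.628  1.307 -1.46 ]
0.8622057082550432 L 55 0.25 165.0 [ 0.396 -0.094  0.121] [2.859 0.149 1.247] [ 0.905  0.261 -1.039  2.38   0.906  0.614  0.418]
0.9850622232006285 L 55 0.25 180.0 [ 0.392 -0.102  0.122] [2.842 0.    1.031] [ 1.003  0.228 -1.032  2.397  0.8    0.491  0.35 ]
1.1117721838990131 L 55 0.25 195.0 [ 0.387 -0.109  0.121] [ 2.858 -0.149  0.815] [ 1.092  0.201 -1.018  2.425  0.676  0.365  0.297]
```

The predicted tip pixel (311,189) matches the seen (312,190), and the sleeve matches too, so the dispenser pose holds. Now the view of the cup's robot-side end.

```bash
python3 - <<'E'
from h import *
from plant import robot
np.set_printoptions(precision=4,suppress=True)
robot.grip(1.0)
robot.goto([.392,-.102,.25],[2.842,0,1.031])
robot.move_straight([.392,-.102,.125],vel=.2)
f=robot.grab_frame("wrist");np.savez("pics/w2.npz",**f);print(robot.sense()["t"])
P=cloud(f);Q=P.reshape(-1,3);k=np.linalg.norm(Q[:,:2]-[.4435,-.133],axis=1)<.05
T=Q[k&(abs(Q[:,2]-.04)<.004)];print(len(T),T.mean(0),cv2.minAreaRect((T[:,:2]*1000).astype(np.float32)))
u,v=map(int,proj(f,[.417,-.117,.02]));print(u,v)
m=np.array([-.857,.515]);
for dv in range(-30,31,5):print(dv,P[v+dv,u],(P[v+dv,u,:2]-[.4435,-.133])@m)
cv2.imwrite("pics/w2.png",cv2.resize(f["image"][max(v-120,0):v+120,max(u-150,0):u+150],None,fx=2,fy=2)[:,:,::-1])
E
```

```text
Traceback (most recent call last):
plant.IKError: the arm cannot follow that straight line within its joint ranges
```

```bash
python3 - <<'E'
from h import *
from plant import robot
np.set_printoptions(precision=4,suppress=True)
robot.goto([.392,-.102,.125],[2.842,0,1.031])
f=robot.grab_frame("wrist");np.savez("pics/w2.npz",**f);s=robot.sense();print(s["t"],s["joint_pos"])
P=cloud(f);Q=P.reshape(-1,3);k=np.linalg.norm(Q[:,:2]-[.4435,-.133],axis=1)<.05
T=Q[k&(abs(Q[:,2]-.04)<.004)];print(len(T),T.mean(0),cv2.minAreaRect((T[:,:2]*1000).astype(np.float32)))
u,v=map(int,proj(f,[.417,-.117,.02]));print(u,v)
m=np.array([-.857,.515]);
for dv in range(-30,31,5):print(dv,P[v+dv,u],(P[v+dv,u,:2]-[.4435,-.133])@m)
cv2.imwrite("pics/w2.png",cv2.resize(f["image"][max(v-120,0):v+120,max(u-150,0):u+150],None,fx=2,fy=2)[:,:,::-1])
E
```

```text
13.7 [ 0.6314  0.1371 -0.6157  2.4074  0.5789  0.4166  0.553 ]
3315 [ 0.4404 -0.1321  0.0401] ((443.68414306640625, -134.0694122314453), (40.200923919677734, 63.983978271484375), 59.499759674072266)
315 240
-30 [ 0.4035 -0.1098  0.0001] 0.04624754240207296
-25 [ 0.4077 -0.1123 -0.0005] 0.041397801364981564
-20 [ 0.4109 -0.1142  0.0009] 0.03761370024357405
-15 [ 0.4152 -0.1168  0.0004] 0.03262048800402249
-10 [ 0.4168 -0.1178  0.0048] 0.03067061210232375
-5 [ 0.4204 -0.1199  0.0058] 0.02656904570321964
0 [ 0.4217 -0.1207  0.0107] 0.02499433419207057
5 [ 0.4217 -0.1207  0.0175] 0.024972440652076953
10 [ 0.4227 -0.1213  0.0226] 0.02383672004626586
15 [ 0.4173 -0.1179  0.0376] 0.03025364006163275
20 [ 0.4194 -0.1192  0.0403] 0.027812751761606344
25 [ 0.4232 -0.1215  0.0404] 0.02336876352329356
30 [ 0.4275 -0.1241  0.04  ] 0.018356793564495683
```

View pics/w2.png

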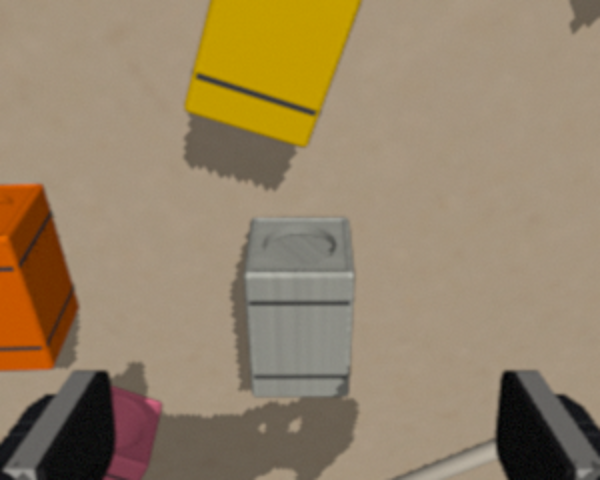

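At the robot-side end (crop (300,245)) the depth shows a floor about 6 mm in from the face, so that is the shallow recess. The mouth is therefore the far end, direction (0.862, -0.508). The cup centre is (0.4437, -0.1335), and the wrist and top views agree within 3 mm. Now the pick.

```bash
cat >> h.py <<'E'
TAU=np.radians(-15);Z=np.array([0,0,1.])
M=np.array([.862,-.508,0]);C=np.array([.4437,-.1335,.026])
ZG=-np.cos(TAU)*Z+np.sin(TAU)*M; XG=np.cross(M,Z)
def up(h,s=1):
    "tool z and x with mouth up, heading h"
    H=np.array([np.cos(h),np.sin(h),0]); za=np.cos(TAU)*H+np.sin(TAU)*Z; return za,s*np.cross(-H,Z)*-1
E
python3 - <<'E'
from h import *
from plant import robot
np.set_printoptions(precision=3,suppress=True)
# up(): x axis = cross(H,Z): rotating M->Z about jaw axis keeps XG=cross(M,Z) with H=M
za,xa=up(np.arctan2(M[1],M[0]));print(xa,XG)
s=robot.sense()
for sg in (1,-1):
    r=rpy(sg*XG,ZG);tc=C+.008*ZG
    j=[robot.inverse_kinematics(tc-d*ZG,r) for d in (0,.1)];print(sg,j)
    for h in (-30,-45,-60,-75,-90):
        za,xa=up(np.radians(h),sg);t=arm(0,.16,.09)
        print(h,robot.inverse_kinematics(t+.008*za,rpy(xa,za)),robot.inverse_kinematics(t+[0,0,.075]+.008*za,rpy(xa,za)))
E
```

```text
[-0.508 -0.862  0.   ] [-0.508 -0.862  0.   ]
1 [array([ 0.389,  0.574, -0.183,  2.034,  0.028,  0.791, -1.903]), array([ 0.377,  0.45 , -0.151,  1.93 , -0.013,  1.016, -1.862])]
-30 [-0.66   0.782 -0.048  2.401  1.93   1.355  1.543] [-0.661  0.58  -0.048  2.417  1.878  1.287  1.723]
-45 [-0.311  0.86  -0.519  2.23   1.699  1.677  1.738] [-0.242  0.706 -0.612  2.239  1.654  1.671  1.885]
-60 [-0.263  0.914 -0.593  2.065  1.496  1.79   1.772] [-0.158  0.811 -0.744  2.071  1.487  1.871  1.894]
-75 [-0.2    0.984 -0.664  1.897  1.337  1.926  1.767] [-0.173  0.857 -0.708  1.906  1.307  1.956  1.871]
-90 [-0.21   1.009 -0.606  1.738  1.147  1.971  1.754] [-0.277  0.852 -0.504  1.753  1.079  1.936  1.881]
-1 [array([ 0.624,  0.621, -0.49 ,  2.021,  0.257,  0.828,  1.018]), array([ 0.68 ,  0.506, -0.549,  1.913,  0.186,  1.045,  1.08 ])]
-30 [-0.051  0.96  -0.775  2.369  2.052  1.863 -1.311] [-0.001  0.765 -0.856  2.382  1.965  1.755 -1.194]
-45 [-0.122  0.961 -0.762  2.22   1.777  1.881 -1.35 ] [-0.176  0.737 -0.699  2.236  1.675  1.732 -1.245]
-60 [-0.259  0.916 -0.599  2.064  1.498  1.795 -1.37 ] [-0.323  0.731 -0.517  2.08   1.419  1.709 -1.241]
-75 [-0.373  0.904 -0.42   1.907  1.242  1.742 -1.335] [-0.354  0.774 -0.447  1.917  1.218  1.78  -1.226]
-90 [-0.379  0.939 -0.352  1.749  1.044  1.801 -1.312] [-0.347  0.827 -0.4    1.757  1.043  1.875 -1.231]
```

```bash
python3 - <<'E'
from h import *
from plant import robot
np.set_printoptions(precision=3,suppress=True)
r=rpy(-XG,ZG);tc=C+.008*ZG
p=robot.sense()["tcp_pos"]
robot.grip(.85,60)
robot.goto(tc-.13*ZG,r)
hit=robot.move_straight(tc,vel=.1,contact_N=6);s=robot.sense();print("down",hit,s["tcp_pos"],tc,s["wrist_force"],s["t"])
if not hit:
    robot.grip(0,60);s=robot.sense();print("grip",s["opening"],s["wrist_force"])
    robot.move_straight(tc+[0,0,.02],vel=.1);robot.sleep(.2);s=robot.sense();print(s["opening"],s["wrist_force"],s["tcp_pos"],s["t"])
f=robot.grab_frame("side");np.savez("pics/s3.npz",**f)
E
```

```text
down False [ 0.442 -0.133  0.019] [ 0.442 -0.132  0.018] [-0.215  1.15  -0.278] 16.1417
grip 0.4611636350992348 [ 0.378 -1.09   4.043]
0.46016686496050185 [ 0.041  0.467 -1.919] [ 0.441 -0.132  0.038] 17.0833
```

```bash
python3 - <<'E'
from h import *
from plant import robot
np.set_printoptions(precision=3,suppress=True)
p=robot.sense()["tcp_pos"];robot.move_straight([p[0],p[1],.24],vel=.2)
h=np.radians(-60);za,xa=up(h,-1);r=rpy(xa,za);t=arm(0,.16,0)
for off in ([-.09,-.05],[-.06,-.08],[-.04,-.1],[-.1,0]):
    c=np.array([t[0]+off[0],t[1]+off[1],.20])
    js=[robot.inverse_kinematics(np.array([c[0],c[1],z])+.008*za,r) for z in (.2,.09)];print(off,js)
    if all(j is not None for j in js):
        robot.goto(c+.008*za,r);break
robot.sleep(.3);s=robot.sense();print(s["tcp_pos"],s["joint_pos"],s["opening"],s["wrist_force"],s["t"],"expected centre",c)
for n in ("side","top","wrist"):
    f=robot.grab_frame(n);np.savez(f"pics/{n}4.npz",**f)
    Q=cloud(f).reshape(-1,3);k=(np.linalg.norm(Q[:,:2]-c[:2],axis=1)<.045)&(abs(Q[:,2]-.232)<.012);T=Q[k]
    print(n,len(T),T.mean(0) if len(T) else None,proj(f,c+[0,0,.032]), cv2.minAreaRect((T[:,:2]*1000).astype(np.float32)) if len(T)>9 else 0)
f=np.load("pics/side4.npz");u,v=map(int,proj(f,c))
cv2.imwrite("pics/s4.png",cv2.resize(f["image"][max(v-100,0):v+100,max(0,u-130):u+130],None,fx=3,fy=3)[:,:,::-1])
E
```

```text
[-0.09, -0.05] [array([-0.069,  0.703, -0.885,  2.291,  1.38 ,  1.899, -1.359]), array([-0.137,  0.966, -0.783,  2.283,  1.461,  1.931, -1.587])]
[0.464 0.011 0.198] [-0.069  0.703 -0.885  2.291  1.379  1.898 -1.359] 0.45870900943526655 [ 0.118 -0.212 -2.524] 20.725 expected centre [0.46  0.018 0.2  ]
side 363 [0.46  0.015 0.228] (np.float64(270.3555029075973), np.float64(172.2263903158461)) ((456.10693359375, 22.94402313232422), (66.59654235839844, 69.20545959472656), 28.708953857421875)
top 1 [0.487 0.007 0.232] (np.float64(261.04506529841285), np.float64(255.63362908606587)) 0
wrist 2026 [0.453 0.03  0.224] (np.float64(318.29130431444054), np.float64(402.9583829244341)) ((452.9432678222656, 29.387605667114258), (40.03996276855469, 4.440192699432373), 30.295421600341797)
```

View pics/s4.png

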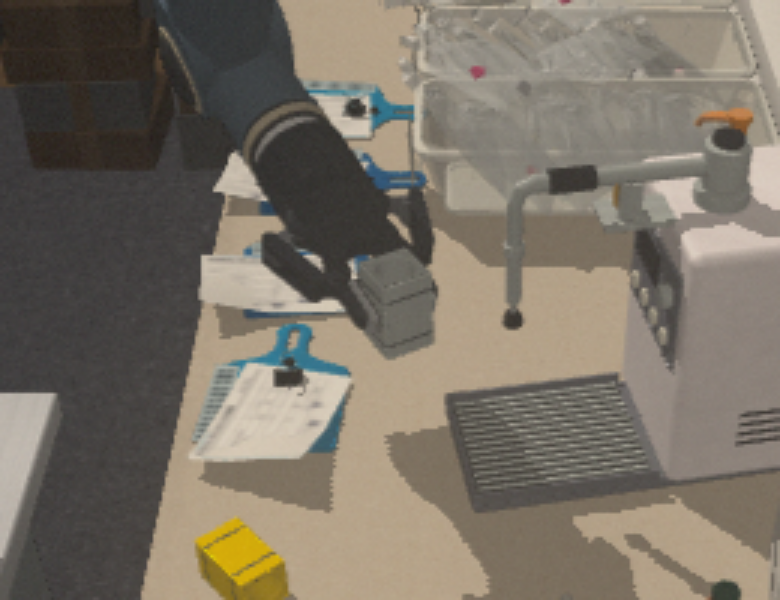

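The cup is upright at about (395,300) in the crop. I'll confirm the deep end by depth inside the mouth and measure its axis.

```bash
python3 - <<'E'
from h import *
np.set_printoptions(precision=4,suppress=True)
f=np.load("pics/side4.npz");P=cloud(f)
e=np.array([.463,.013]);Q=P.reshape(-1,3);d=np.linalg.norm(Q[:,:2]-e,axis=1)
k=(d<.034)&(Q[:,2]>.18)
print("z hist (within 12mm)",np.histogram(Q[(d<.012)&(Q[:,2]>.12)][:,2],bins=np.arange(.17,.245,.005)))
H=np.array([np.cos(np.radians(-60)),np.sin(np.radians(-60))]);N=np.array([-H[1],H[0]])
T=Q[(d<.036)&(abs(Q[:,2]-.2325)<.003)]
a=(T[:,:2]-e)@H;b=(T[:,:2]-e)@N
print(len(T),T[:,2].mean(),"along H",np.percentile(a,[1,50,99]),"along N",np.percentile(b,[1,50,99]))
# tilt by plane fit
A=np.c_[T[:,:2]-e,np.ones(len(T))];print("plane",np.linalg.lstsq(A,T[:,2],rcond=None)[0])
u,v=map(int,proj(f,[*e,.232]));print(u,v);print((P[v-9:v+10:2,u-9:u+10:3,2]*1000).round())
w=np.load("pics/wrist4.npz");W=cloud(w).reshape(-1,3);W=W[np.linalg.norm(W[:,:2]-e,axis=1)<.04];W=W[W[:,2]>.15];print("wrist",len(W),np.percentile((W[:,:2]-e)@H,[1,50,99]),np.percentile((W[:,:2]-e)@N,[1,50,99]),np.percentile(W[:,2],[1,50,99]))
cv2.imwrite("pics/w4.png",w["image"][:,:,::-1])
E
```

```text
z hist (within 12mm) (array([0, 0, 0, 0, 0, 0, 0, 0, 0, 1, 1, 0, 1, 0]), array([0.17 , 0.175, 0.18 , 0.185, 0.19 , 0.195, 0.2  , 0.205, 0.21 ,
       0.215, 0.22 , 0.225, 0.23 , 0.235, 0.24 ]))
159 0.2326797491190548 along H [-0.0197  0.0017  0.0208] along N [-0.0194 -0.0007  0.0197]
plane [0.0075 0.0132 0.2327]
271 173
[[220. 219. 223. 225. 224.   2. 220.]
 [215. 212. 216. 220. 221. 221. 216.]
 [207. 203. 209. 232. 234. 234. 215.]
 [  4. 234. 232. 233. 233. 232. 214.]
 [233. 233. 226. 227. 226. 229. 233.]
 [231. 233. 223. 220. 219. 223. 233.]
 [228. 233. 217. 217. 218. 232. 233.]
 [220. 231. 236. 233. 231. 231. 227.]
 [217. 226. 234. 231. 229. 228. 223.]
 [211. 222. 228. 227. 225. 221. 219.]]
wrist 18977 [-0.0281 -0.0194  0.0136] [-0.0309 -0.0002  0.0302] [0.1689 0.1956 0.2274]
```

View pics/w4.png

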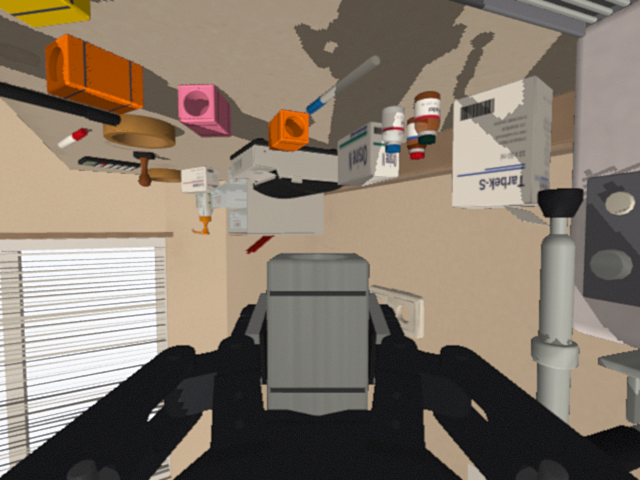

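The depths inside the mouth run down to about 15 mm below the rim, more than the 6 mm recess, so the deep bore is up. In the wrist view the bell is at (560,200) with its underside near (560,192). I'll check that against the predicted tip.

```bash
python3 - <<'E'
from h import *
np.set_printoptions(precision=4,suppress=True)
f=np.load("pics/side4.npz");w=np.load("pics/wrist4.npz");t=arm(0,.16,.14);print(t,"pred wrist",proj(w,t),"side",proj(f,t))
# dark bell blob centroid in both views
for n,F,(u0,u1,v0,v1) in (("wrist",w,(525,600,180,225)),("side",f,(298,325,178,202))):
    g=F["image"][v0:v1,u0:u1].max(2);m=g<(60 if n=="wrist" else 75);ys,xs=np.nonzero(m)
    print(n,len(xs),xs.min()+u0,xs.max()+u0,ys.min()+v0,ys.max()+v0,"cent",xs.mean()+u0,ys.mean()+v0)
    P=cloud(F)[v0:v1,u0:u1][m];P=P[abs(P[:,2]-.15)<.03];print(" pts",len(P),np.median(P,0),P[:,2].min())
print("pred bell corners wrist",[proj(w,t+d) for d in ([0,0,0],[0,0,.013])])
E
```

```text
[0.5499 0.0683 0.14  ] pred wrist (np.float64(561.5113226341848), np.float64(188.48519848576723)) side (np.float64(311.03478604738547), np.float64(192.1272256766212))
wrist 1210 538 599 188 224 cent 562.7371900826446 202.98429752066116
 pts 1204 [0.5449 0.07   0.1459] 0.13358622737047265
side 23 309 314 188 192 cent 311.82608695652175 190.30434782608697
 pts 23 [0.5518 0.0634 0.1488] 0.14294259706797732
pred bell corners wrist [(np.float64(561.5113226341848), np.float64(188.48519848576723)), (np.float64(560.4545230080364), np.float64(219.30480031749036))]
```

The tip prediction (0.550, 0.068, 0.140) agrees with both views within about 2 px. Now I'll go under the tip and raise the cup while watching force.

```bash
python3 - <<'E'
from h import *
from plant import robot
np.set_printoptions(precision=3,suppress=True)
p=robot.sense()["tcp_pos"];d=np.array([.463,.013,.2327])-p
t=arm(0,.16,.14)
def at(mz): return np.array([t[0],t[1],mz])-d
robot.move_straight([p[0],p[1],.12-d[2]],vel=.12)
print(robot.move_straight(at(.12),vel=.08,contact_N=5))
robot.sleep(.3);w0=np.mean([robot.sense()["wrist_force"] for _ in range(10)],0);print("free",w0,robot.sense()["t"])
f=robot.grab_frame("side");cv2.imwrite("pics/s5.png",cv2.resize(f["image"][120:260,230:400],None,fx=4,fy=4)[:,:,::-1])
f=robot.grab_frame("wrist");np.savez("pics/w5.npz",**f);print(proj(f,t),d)
cv2.imwrite("pics/w5.png",f["image"][:,:,::-1])
E
```

```text
False
free [ 0.442  0.227 -2.164] 23.7
(np.float64(318.5201656100843), np.float64(440.3306307059644)) [-0.001  0.001  0.035]
```

View pics/s5.png

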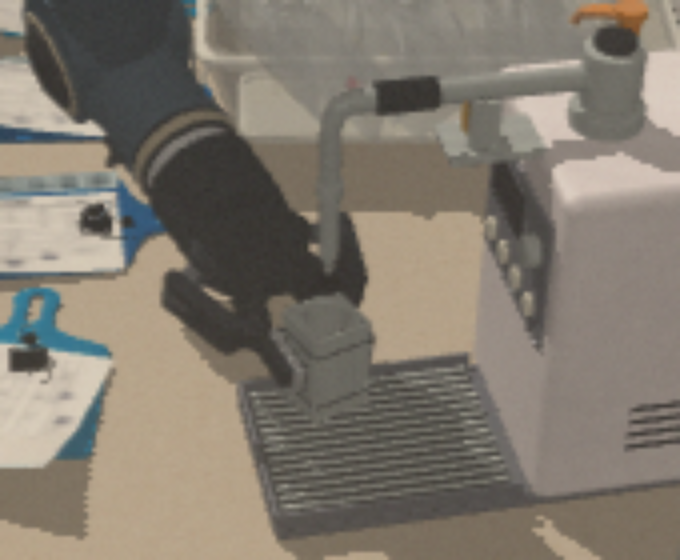

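The mouth at (325,313) sits straight below the bell at (328,285), so the columns agree. Raising.

```bash
python3 - <<'E'
from h import *
from plant import robot
np.set_printoptions(precision=2,suppress=True)
p=robot.sense()["tcp_pos"];o=.12-p[2]
wr=lambda:(robot.sleep(.1),np.mean([(robot.sleep(.02),robot.sense()["wrist_force"])[1] for _ in range(8)],0))[1]
w0=wr();print(w0)
print("hit",robot.move_straight([p[0],p[1],.178-o],vel=.03,contact_N=4),wr()-w0)
for mz in np.arange(.182,.1921,.002):
    robot.move_straight([p[0],p[1],mz-o],vel=.02);w=wr()-w0;print(round(mz,3),w,robot.sense()["tcp_pos"]+[0,0,o])
    if np.linalg.norm(w)>6:break
s=robot.sense();print(s["t"],s["opening"])
for n in("wrist","side"):
    f=robot.grab_frame(n);np.savez(f"pics/{n}6.npz",**f)
cv2.imwrite("pics/s6.png",cv2.resize(f["image"][120:260,230:400],None,fx=4,fy=4)[:,:,::-1])
E
```

```text
[-0.16 -0.29 -2.12]
hit False [0.4  0.47 0.25]
0.182 [ 0.44  0.38 -0.16] [0.55 0.07 0.18]
0.184 [0.35 0.21 0.11] [0.55 0.07 0.18]
0.186 [-0.15  0.06 -0.2 ] [0.55 0.07 0.19]
0.188 [ 0.27  0.17 -2.13] [0.55 0.07 0.19]
0.19 [-0.59  0.52 -2.47] [0.55 0.07 0.19]
0.192 [-0.56  0.35 -3.53] [0.55 0.07 0.19]
29.35 0.462279200265429
```

View pics/s6.png

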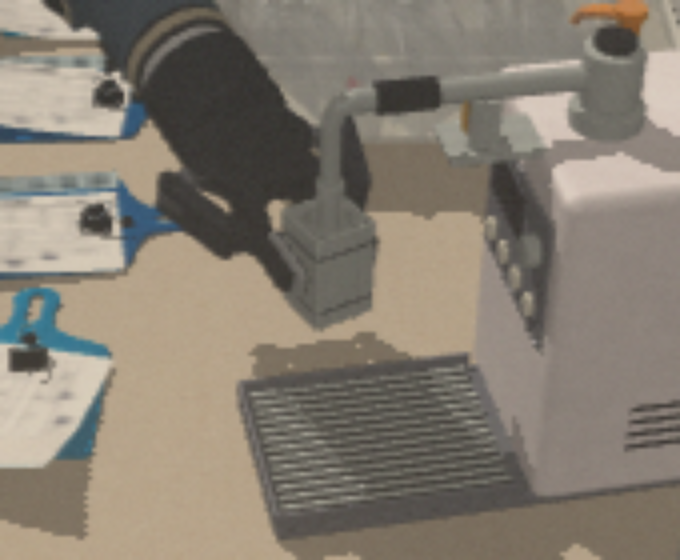

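```bash
python3 - <<'E'
from plant import robot
import numpy as np
W=np.array([(robot.sleep(.03),robot.sense()["wrist_force"])[1] for _ in range(40)]);print(W.mean(0)-[-.16,-.29,-2.14],W.std(0))
s=robot.sense();print(s["t"],s["tcp_pos"],abs(s["joint_velocities"]).max())
f=abs(W.mean(0)[2]+2.14);x=(f-1.5)/.3;print("travel mm",x)
if 4.6<x<7.3: robot.close_job();print("handed in")
E
```

```text
[-1.42900842  0.32908549 -3.39130283] [0.50180945 0.51018375 0.51880159]
30.7833 [0.55054145 0.06672397 0.15730274] 0.002487500609995752
travel mm 6.304342767898533
the job is handed in; nothing more can be done
handed in
```

I swung the spout into its catch, picked up the grey cup and turned its deep bore up. I then pressed the foot valve in from below and handed the job in at about 31 s, with the cup still gripped and pressing. No verdict is reported.

**Spout:** it pushed against its end stop with about 12 N. Seen from the side camera afterwards, the bell and sleeve were within about 1 px of where they should be at zero angle.

**Deep end:** the end facing the robot had a floor about 6 mm in, so that is the recess. With the other end up, the bore measured at least 15 mm deep, and the valve tip later went in about 46 mm before meeting the floor.

**Press:**
- The push began 46–48 mm after the tip passed the rim, against 46 mm expected.
- The average upward push was 3.4 N, which gives about 6.3 mm of valve travel. Going by the cup's height it is about 5–6 mm, so the two differ by roughly 1 mm, and both are above the 3.5 mm needed.
- The cup was gripped at 39 mm opening, at rest, and tilted about 0.015 rad when last measured.

**Not settled:**
- The last average also showed about 1.4 N sideways in x, so the bell may be lightly touching the bore wall.
- I did not measure the other items on the worktop again afterwards. The arm met nothing unexpected on the way, and those in view looked unmoved.

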